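# Tap the toy ship's deck fittings home

## Robot

A 7-joint arm with a two-finger parallel gripper is mounted at the origin on the work surface. World frame = base frame: x ahead of the robot, y to its left, z up, the work surface at z = 0. Lengths are in m, angles in rad, forces in N, time in s.
With the tool pointing down it reaches from about 0.4 to 0.875 m from the base axis. Payload 6.5 kg.
Tool frame: the origin (TCP) lies between the finger pads, 19 mm behind the fingertips; this is the grasp point; z points along the fingers, y is the line along which they close (so a half turn about z gives the same grasp; the last joint's range is limited). The gripper opens to 85 mm and grips with 20 to 120 N. Pads are 22 mm wide; open, the fingers measure 114 mm over their backs; the gripper's body (76 mm by 85 mm) begins 54 mm behind the grasp point. The pads swing forward as they close: fully open they stand 13 mm farther back than shut.
Start: joints at [-0.066, 0.536, -0.004, 1.538, 0.003, 1.067, -0.071], TCP at [0.65, 0, 0.25] pointing down, gripper open.
Joint ranges: [-2.7, 2.7], [-0.37, 2.16], [-1.27, 1.26], [0.24, 2.4], [-1.31, 4.45], [0.19, 1.91], [-2.76, 2.76]. Speed limits (rad/s): [2.39, 2.39, 3.14, 3.14, 3.14, 3.14, 3.14].

## Interface

Orientations are given as [roll, pitch, yaw] about the fixed x, y, z axes, in that order (R = Rz(yaw) Ry(pitch) Rx(roll)).
In Python, from bench import observe, capture, camera_info, sign_off gives the robot as it stands.
- The arm moves only by the shell command python3 -m handwheel 'ROWS' [OPENING] [FORCE]. ROWS is text: rows parted by semicolons, each of 4 numbers parted by spaces: the shift along the tool's x, y, z in m, then the turn about the tool's z in degrees. In form: tx ty tz twist; .... A call has exactly 8 rows; each row shifts and turns the commanded pose from where the row before left it, along the tool's axes as they then stand; what a row does not reach is not made up. A row lasts 1/10 s, in which the tool goes at most 50 mm and 8.59 degrees, less where a joint would pass 70% of its speed; a pose out of reach is approached as far as the arm can. A call with a gripper value outside its range is refused whole. OPENING is the closure, from 0 (fully open) to 1 (shut), set as the call begins (- or left out, the last holds). The fingers move at their own pace and stop on an object; FORCE is the grip in N (left out, the last holds). Time passes only in rows, so rows that do not move let the fingers close, or fill a call up. It gives the time, the measured TCP pose, the force, the opening and the grip force at its end, in the units of the state.
- observe(): the state, without advancing time (a new reading comes with each control period).
- capture(name): name is "scene" or "side" or "wrist"; returns the picture (480x640x3 uint8, red, green, blue); there is no depth.
- camera_info(name): a dict with "K" (3x3 intrinsics, pixels), "D" ([k1, k2, p1, p2, k3] as OpenCV has them; the pictures are not rectified), "rvec" (rotation vector, rad) and "tvec" (3), from world to camera coordinates, as OpenCV has them. Camera axes: x right, y down, z forward; pixel columns grow to the right and rows downward; lengths in m; the calibration is good to about 2 mm. A picture is of the moment at which its call begins: read the wrist's pose just before it. camera_info takes no time and is no camera call; for the wrist camera it gives the pose at the moment of the call.
- sign_off(): hands the job in; it is judged then, once.
The state is a dict: "time_s": time; "joint_positions": joint angles; "qvel": joint speeds; "joint_efforts": joint torques, N m; "ee_pos": TCP position; "tcp_rot": TCP orientation; "wrist_force": force on the tool from outside, world axes, zero at the start; "wrist_torque": the same for the moment, N m; "width": finger opening in m; "grip_force": force on a finger pad.
Only numpy, scipy, OpenCV 4.12 (cv2) and the standard library are available. Lean on these libraries where they do the work, as an engineer would, in place of code of your own. Each camera call takes 0.05 s, during which the arm holds its last target. There are 200 camera calls.

## Task

On the toy ship, tap three deck fittings down until they are fully seated on the deck with light pushes of the fingertips on their tops: first the square cabin, then the thick round funnel, then the thin mast. Only push them, gently: do not hammer them, grip them or pull them up. Do not touch the low mushroom-headed bollard, whose glue is wet, and leave the things lying around the ship where they are.

Things in the scene. Friction and masses are not known exactly. Their poses are not given: they have to be found in the camera images.
- hull: dark wooden toy ship hull fixed to the bench between plywood cleats; 315 mm long along its own y with a pointed bow at +y and a square stern at -y, 90 mm wide along x; origin at bench level under the deck's middle, z up; the flat deck is 50 mm above the bench. Four deck fittings stand on its centreline (x = 0) at y = -90, -30, 30 and 90 mm; which stands where varies
- cabin_top (a point): centre of the flat top of the cabin, a square pale wood block 36 x 36 mm and 24 mm high on a 5 mm soft black rubber washer and a 10 mm peg; its top is 29 mm above the deck when home, up to 45 mm before
- cabin (a joint): slide of the cabin, in m, growing downwards: 0 = the underside of its washer is 16 mm above the deck, +0.016 = fully home, washer on the deck, a firm stop; starts between 0 and 0.005; negative = pulled up. A tight fit: it takes 4 to 5 N to move and stays where it is left. The block gives 1 mm per 5 N on its soft washer and springs back, up to 4 mm.
- funnel_top (a point): centre of the flat top of the funnel, a thick round pale wood cylinder 28 mm across and 36 mm high on a 5 mm soft black rubber washer and a 10 mm peg; its top is 41 mm above the deck when home, up to 57 mm before
- funnel (a joint): slide of the funnel, in m, growing downwards: 0 = the underside of its washer is 16 mm above the deck, +0.016 = fully home, washer on the deck, a firm stop; starts between 0 and 0.005; negative = pulled up. A tight fit: it takes 4 to 5 N to move and stays where it is left. The block gives 1 mm per 5 N on its soft washer and springs back, up to 4 mm.
- mast_top (a point): centre of the flat top of the mast, a thin round pale wood rod 14 mm across and 55 mm high on a 5 mm soft black rubber washer and a 10 mm peg, the tallest fitting; its top is 60 mm above the deck when home, up to 76 mm before
- mast (a joint): slide of the mast, in m, growing downwards: 0 = the underside of its washer is 16 mm above the deck, +0.016 = fully home, washer on the deck, a firm stop; starts between 0 and 0.005; negative = pulled up. A tight fit: it takes 4 to 5 N to move and stays where it is left. The block gives 1 mm per 5 N on its soft washer and springs back, up to 4 mm.
- bollard: the smallest fitting, a low wooden bollard with a mushroom head, 22 mm across and 18 mm high, of the same pale wood, standing on the deck with its glue still wet, not to be touched; origin at its foot on the deck
- pencil: loose flat red carpenter's pencil, 175 x 14 x 9 mm, long along its x; origin under its middle, on the bench
- sanding_block: loose cork sanding block, 90 x 45 x 30 mm; origin under its middle
- glue: loose white glue bottle, 54 mm across, 140 mm high, upright; origin under its middle
- chisel: loose chisel lying on the bench along its x, 210 mm long, dark handle from -100 to 0 mm, steel blade from 0 to +110 mm, 22 mm high; origin on the bench under the handle's front end
- wax_tin: loose flat round metal tin, 66 mm across, 26 mm high; origin under its middle
- offcut: loose dark wood offcut, 60 x 40 x 20 mm; origin under its middle

How it is judged:
On the way, in this order (a step that is already met when the one before it is completed fails the run):
1. the cabin is home while the funnel and the mast are still up (value of joint cabin above 0.0138 m and value of joint each of funnel, mast below 0.009 m), for 0.1 s.
2. the funnel is home too while the mast is still up (value of joint each of cabin, funnel above 0.0138 m and value of joint mast below 0.009 m), for 0.1 s.
3. the mast is home too (value of joint each of cabin, funnel, mast above 0.0138 m), for 0.1 s.
At the end, for the whole second after the job is handed in: cabin, funnel and mast are all home: each slide reads more than 0.0138 m (washer within about 2 mm of the deck) and is at rest; every loose thing is within 20 mm of where it started (all of step 3 and velocity of joint each of cabin, funnel, mast below 0.005 m/s and distance of each of pencil, sanding_block, glue, chisel, wax_tin, offcut from where it was at the start of the episode below 0.02 m); the robot touches nothing.
It fails at once if a fitting was hammered: pushed with more than 25 N (contact force between any of the fingers, the arm and cabin above 25 N or contact force between any of the fingers, the arm and funnel above 25 N or contact force between any of the fingers, the arm and mast above 25 N).
It fails at once if a fitting was pulled up (its slide reads below -0.003 m) (value of joint any of cabin, funnel, mast below -0.003 m).
It fails at once if a fitting was gripped: the hand reached down around it (touching it with the TCP within 20 mm of its axis and below 3 mm over its top) ((contact force between any of the fingers, the arm and cabin above 1 N and horizontal distance between the grasp point and cabin_top below 0.02 m and z of the grasp point in the frame of cabin_top below 0.003 m) or (contact force between any of the fingers, the arm and funnel above 1 N and horizontal distance between the grasp point and funnel_top below 0.02 m and z of the grasp point in the frame of funnel_top below 0.003 m) or (contact force between any of the fingers, the arm and mast above 1 N and horizontal distance between the grasp point and mast_top below 0.02 m and z of the grasp point in the frame of mast_top below 0.003 m)).
It fails at once if the freshly glued bollard was touched (more than 0.5 N) (contact force between any of the fingers, the arm and bollard above 0.5 N).
It fails at once if a loose thing was shifted by more than 20 mm or lifted (distance of any of pencil, sanding_block, glue, chisel, wax_tin, offcut from where it was at the start of the episode above 0.02 m).
It also fails if it takes over 42 s, if anything falls off the work surface, if the arm or the gripper's body presses on something with over 40 N, if the wrist force passes 120 N, or if a joint passes its speed limit or range.

## Working session

There is one attempt and no reset: what is moved stays moved. The work goes in short steps, Python scripts to look and compute and a shell command to move; the robot and the scene stay as the last step left them, time stands still between calls to the robot, and variables do not carry over. Pictures are saved under pics/ and viewed, at most 10 in all, crops included, and the job is handed in when it is done.

```bash
mkdir -p pics; cat > h.py <<'E'
import cv2,numpy as np
from bench import *
def snap(n,f):
    o=observe();c=camera_info(n);im=capture(n);cv2.imwrite('pics/'+f,im[:,:,::-1]);return im,c
def ray(c,uv):
    K=np.array(c['K'],float);D=np.array(c['D'],float)
    p=cv2.undistortPoints(np.array([[uv]],float),K,D)[0,0]
    R=cv2.Rodrigues(np.array(c['rvec'],float))[0];t=np.array(c['tvec'],float).ravel()
    return -R.T@t,R.T@np.array([p[0],p[1],1])
def atz(c,uv,z):
    o,d=ray(c,uv);return o+d*(z-o[2])/d[2]
def proj(c,P):
    return cv2.projectPoints(np.array(P,float).reshape(-1,3),np.array(c['rvec'],float),np.array(c['tvec'],float),np.array(c['K'],float),np.array(c['D'],float))[0][:,0]
E
python3 - <<'E'
from h import *
for n in('scene','wrist','side'): snap(n,n+'0.png');o,d=ray(camera_info(n),(320,240));print(n,o.round(3),d.round(2))
o=observe();print(o['time_s'],o['ee_pos'],o['tcp_rot'],o['wrist_force'],o['width'])
E
```

```text
scene [1.306 0.437 0.775] [-0.66 -0.37 -0.65]
wrist [0.65  0.065 0.373] [ 0.02 -0.26 -0.96]
side [0.193 0.552 0.738] [ 0.45 -0.55 -0.7 ]
0.15 [ 6.49555594e-01 -1.87643625e-05  2.49318755e-01] [-3.14029215e+00  1.37266844e-04  1.57087208e+00] [-0.31713469  0.15240349 -0.31419076] 0.0851327077379775
```

View pics/scene0.png

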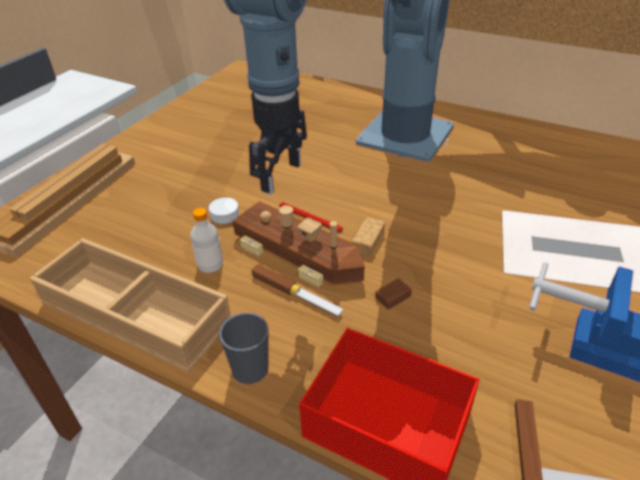

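View pics/side0.png

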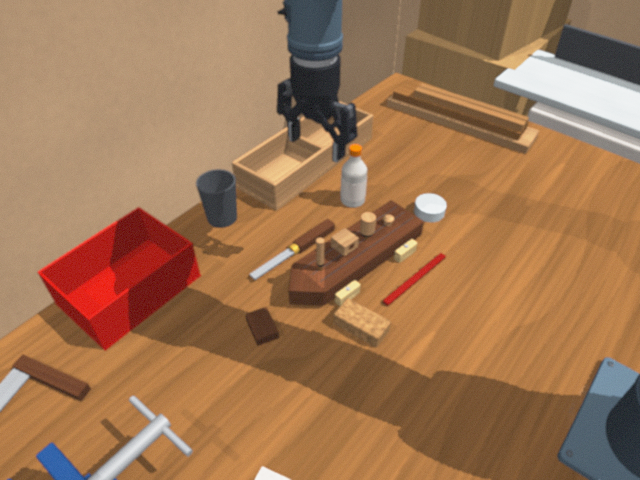

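View pics/wrist0.png

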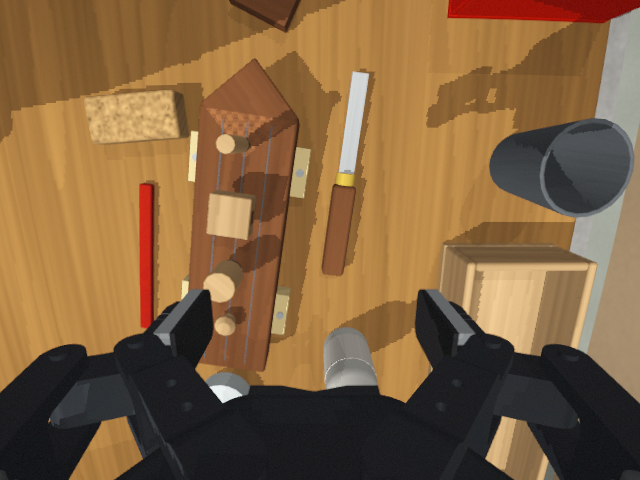

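Wrist view: the bow points up. From the bow, the mast is at about (228,144), the cabin at (230,213), the funnel at (220,287) and the bollard at (225,325). I'll enlarge these.

```bash
python3 - <<'E'
import cv2,numpy as np
w=cv2.imread('pics/wrist0.png')[120:350,190:270]
s=cv2.imread('pics/side0.png')[200:320,285:425]
W=cv2.resize(w,None,fx=2.5,fy=2.5,interpolation=cv2.INTER_CUBIC);S=cv2.resize(s,None,fx=4,fy=4,interpolation=cv2.INTER_CUBIC)
c=np.zeros((576,780,3),np.uint8);c[:575,:200]=W;c[:480,210:770]=S;cv2.imwrite('pics/crop.png',c)
E
```

```text
(no output)
```

View pics/crop.png

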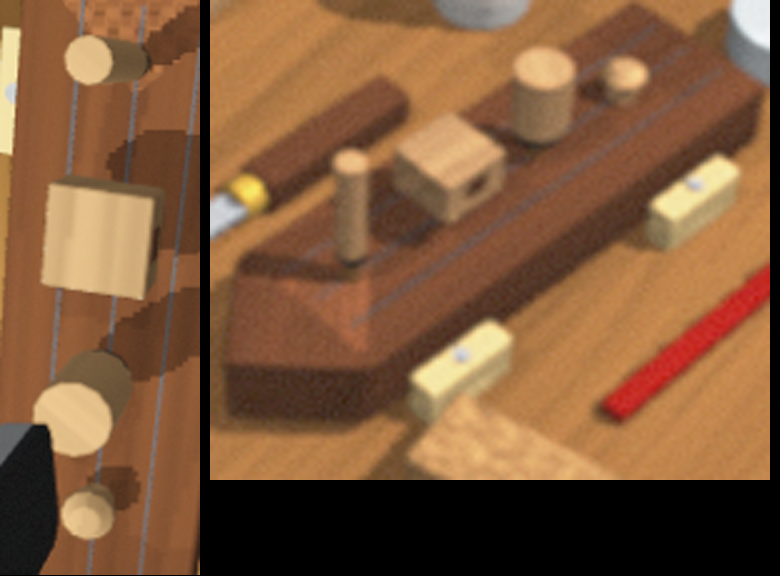

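```bash
cat > tri.py <<'E'
from h import *
w,s=camera_info('wrist'),camera_info('side')
o=observe()
P={}
for n,a,b,h in [('mast',(226,144),(320,239.5),.060),('cabin',(229.6,215.2),(344.7,239.5),.029),('funnel',(219.2,287.2),(368.2,217.5),.041),('boll',(225.2,325),(389,218),.018)]:
    o1,d1=ray(w,a);o2,d2=ray(s,b)
    k=np.linalg.lstsq(np.c_[d1,-d2],o2-o1,rcond=None)[0]
    p,q=o1+k[0]*d1,o2+k[1]*d2
    P[n]=p;print(n,((p+q)/2).round(4),np.round(np.linalg.norm(p-q),4),'h over home',round(float((p+q)[2]/2-.05-h),4), 'wrist@z mid', atz(w,a,.05+h+(0 if n=='boll' else .0135)).round(4))
E
python3 tri.py
```

```text
mast [0.5862 0.0669 0.1224] 0.0012 h over home 0.0124 wrist@z mid [0.5868 0.0673 0.1235]
cabin [0.5759 0.0078 0.0834] 0.0004 h over home 0.0044 wrist@z mid [0.5784 0.0097 0.0925]
funnel [ 0.5671 -0.0522  0.1001] 0.0001 h over home 0.0091 wrist@z mid [ 0.5684 -0.0503  0.1045]
boll [ 0.5575 -0.1121  0.061 ] 0.0024 h over home -0.007 wrist@z mid [ 0.5602 -0.1069  0.068 ]
```

```bash
python3 -m handwheel '0.003 -0.024 0 0; 0.003 -0.024 0 0; 0.003 -0.024 0 0; 0 0 0.025 0; 0 0 0.025 0; 0 0 0.025 0; 0 0 0.025 0; 0 0 0.014 0' 1 20
python3 - <<'E'
from h import *
o=observe();print(o['ee_pos'].round(4) if hasattr(o['ee_pos'],'round') else o['ee_pos'],o['wrist_force'],o['width'])
a,_=snap('wrist','w1.png');b,_=snap('side','s1.png')
c=np.vstack([a[120:480,60:580][:, :]]) 
s=cv2.resize(b[170:330,260:440],None,fx=2,fy=2)
v=np.zeros((480,800,3),np.uint8);v[:360,:440]=a[120:480,100:540];v[:320,440:800]=s
cv2.imwrite('pics/v1.png',v[:,:,::-1])
E
```

```text
time_s: 0.95
ee_pos: [0.5767, 0.0089, 0.1339]
tcp_rot: [-3.139, 0.0, 1.571]
wrist_force: [0.1, -0.1, 0.5]
width: 0.0001
grip_force: 0.0
[0.5767 0.0089 0.1339] [ 0.08978774 -0.06598594  0.49065504] 0.00014617048258704998
```

View pics/v1.png

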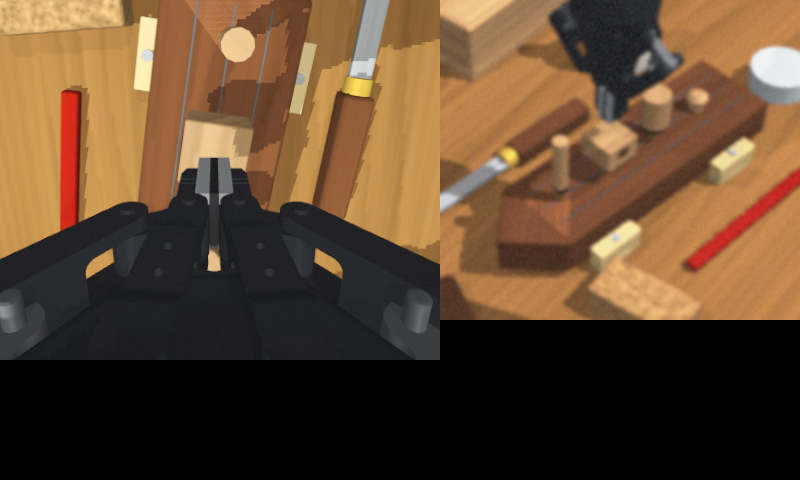

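The fingertips are over the cabin, and the side view agrees. I'll descend gently.

```bash
python3 -m handwheel '0.001 0.001 0.006 0; 0 0 0.006 0; 0 0 0.004 0; 0 0 0.003 0; 0 0 0.003 0; 0 0 0.003 0; 0 0 0.003 0; 0 0 0 0'
python3 - <<'E'
from h import *
c=camera_info('wrist')
E
```

```text
time_s: 1.85
ee_pos: [0.5792, 0.01, 0.108]
tcp_rot: [3.141, 0.0, 1.571]
wrist_force: [-0.1, 0.0, 1.9]
width: -0.0
grip_force: 1.0
```

```bash
python3 -m handwheel '0 0 0.002 0; 0 0 0.002 0; 0 0 0.001 0; 0 0 0.001 0; 0 0 0.001 0; 0 0 0 0; 0 0 0 0; 0 0 0 0'
```

```text
time_s: 2.65
ee_pos: [0.5791, 0.01, 0.101]
tcp_rot: [3.141, 0.0, 1.571]
wrist_force: [0.5, -0.3, 2.1]
width: 0.0
grip_force: 1.4
```

```bash
python3 -m handwheel '0 0 0.001 0; 0 0 0.001 0; 0 0 0.001 0; 0 0 0.001 0; 0 0 0 0; 0 0 0 0; 0 0 0 0; 0 0 0 0'
python3 - <<'E'
from h import *
a,_=snap('side','s2.png');cv2.imwrite('pics/v2.png',cv2.resize(a[180:320,270:440],None,fx=4,fy=4)[:,:,::-1])
E
```

```text
time_s: 3.45
ee_pos: [0.5791, 0.01, 0.097]
tcp_rot: [3.141, 0.0, 1.571]
wrist_force: [1.7, -0.8, 3.6]
width: 0.0004
grip_force: 1.9
```

View pics/v2.png

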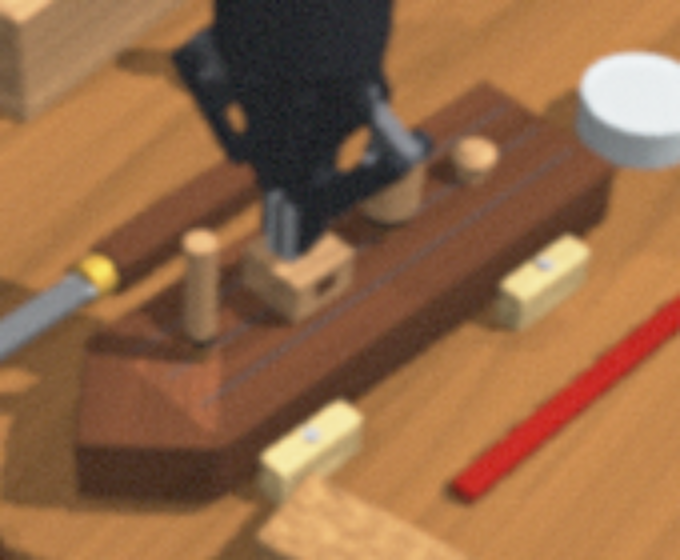

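The cabin now sits near the deck. I'll press on to firm it up.

```bash
python3 -m handwheel '0 0 0.001 0; 0 0 0.0005 0; 0 0 0 0; 0 0 0 0; 0 0 0 0; 0 0 0 0; 0 0 0 0; 0 0 0 0'
```

```text
time_s: 4.3
ee_pos: [0.5792, 0.01, 0.096]
tcp_rot: [3.141, 0.0, 1.571]
wrist_force: [-1.2, 0.0, 8.6]
width: 0.0
grip_force: 4.3
```

The force rose about 5 N for 1 mm, which is the washer stiffness, so the cabin is home. Next is the funnel.

```bash
python3 -m handwheel '0 0 -0.015 0; 0 0 -0.015 0; 0 0 -0.015 0; -0.020 -0.0035 0 0; -0.020 -0.0035 0 0; -0.020 -0.0035 0 0; 0 0 0.006 0; 0 0 0 0'
python3 - <<'E'
from h import *
c=camera_info('wrist')
a,_=snap('wrist','w2.png');b,_=snap('side','s2.png')
s=cv2.resize(b[170:330,260:440],None,fx=2,fy=2)
v=np.zeros((480,800,3),np.uint8);v[:480,:440]=a[:,100:540];v[:320,440:800]=s
cv2.imwrite('pics/v3.png',v[:,:,::-1])
E
```

```text
time_s: 5.1
ee_pos: [0.5681, -0.0498, 0.1345]
tcp_rot: [-3.141, -0.0, 1.57]
wrist_force: [0.1, 1.0, 0.1]
width: -0.0001
grip_force: 0.0
```

View pics/v3.png

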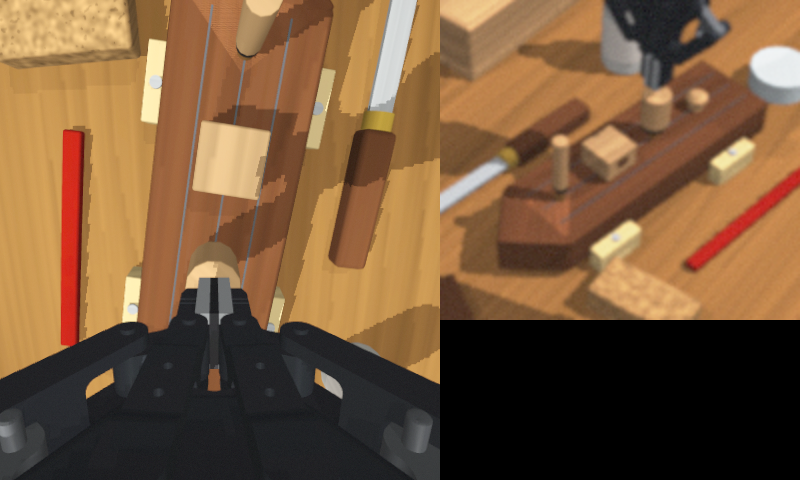

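```bash
python3 - <<'E'
from h import *
c=camera_info('wrist');o=np.array(observe()['ee_pos'])
print('cabin',atz(c,(332,160),.079))
print('mast',atz(c,(338,164),.1235)+np.array([.5767,.0089,0])-[o[0],o[1],0])
E
python3 -m handwheel '0 0 0.006 0; 0 0 0.004 0; 0 0 0.003 0; 0 0 0.003 0; 0 0 0.002 0; 0 0 0.002 0; 0 0 0.002 0; 0 0 0 0'
```

```text
cabin [0.57774877 0.01007647 0.079     ]
mast [0.58583704 0.06757653 0.1235    ]
time_s: 6.0
ee_pos: [0.5685, -0.0496, 0.1123]
tcp_rot: [-3.141, -0.0, 1.571]
wrist_force: [-0.7, 1.7, 2.9]
width: 0.0001
grip_force: 1.3
```

```bash
python3 -m handwheel '0 0 0.001 0; 0 0 0.001 0; 0 0 0.001 0; 0 0 0 0; 0 0 0 0; 0 0 0 0; 0 0 0 0; 0 0 0 0'
```

```text
time_s: 6.8
ee_pos: [0.5686, -0.0501, 0.1095]
tcp_rot: [3.141, 0.0, 1.571]
wrist_force: [0.5, 2.9, 2.5]
width: 0.0001
grip_force: 1.3
```

```bash
python3 -m handwheel '0 0 0.001 0; 0 0 0.0005 0; 0 0 0 0; 0 0 0 0; 0 0 0 0; 0 0 0 0; 0 0 0 0; 0 0 0 0'
```

```text
time_s: 7.6
ee_pos: [0.5687, -0.0501, 0.1084]
tcp_rot: [3.141, 0.0, 1.571]
wrist_force: [-1.7, 1.0, 6.7]
width: 0.0001
grip_force: 3.4
```

```bash
python3 -m handwheel '0 0 0.0007 0; 0 0 0 0; 0 0 0 0; 0 0 0 0; 0 0 0 0; 0 0 0 0; 0 0 0 0; 0 0 0 0'
```

```text
time_s: 8.4
ee_pos: [0.5687, -0.0501, 0.1079]
tcp_rot: [3.141, 0.0, 1.571]
wrist_force: [-1.5, 1.8, 7.9]
width: -0.0001
grip_force: 4.5
```

The funnel is home. Next is the mast.

```bash
python3 -m handwheel '0 0 -0.02 0; 0 0 -0.02 0; 0 0 -0.018 0; 0.03 0.0043 0 0; 0.03 0.0043 0 0; 0.03 0.0043 0 0; 0.0275 0.0043 0 0; 0 0 0 0'
python3 - <<'E'
from h import *
a,_=snap('wrist','w3.png');b,_=snap('side','s3.png')
s=cv2.resize(b[170:330,260:440],None,fx=2,fy=2)
v=np.zeros((480,800,3),np.uint8);v[:480,:440]=a[:,100:540];v[:320,440:800]=s
cv2.imwrite('pics/v4.png',v[:,:,::-1])
E
```

```text
time_s: 9.2
ee_pos: [0.5857, 0.0723, 0.1649]
tcp_rot: [3.142, -0.002, 1.577]
wrist_force: [0.4, 0.9, -0.9]
width: -0.0002
grip_force: 0.0
```

View pics/v4.png

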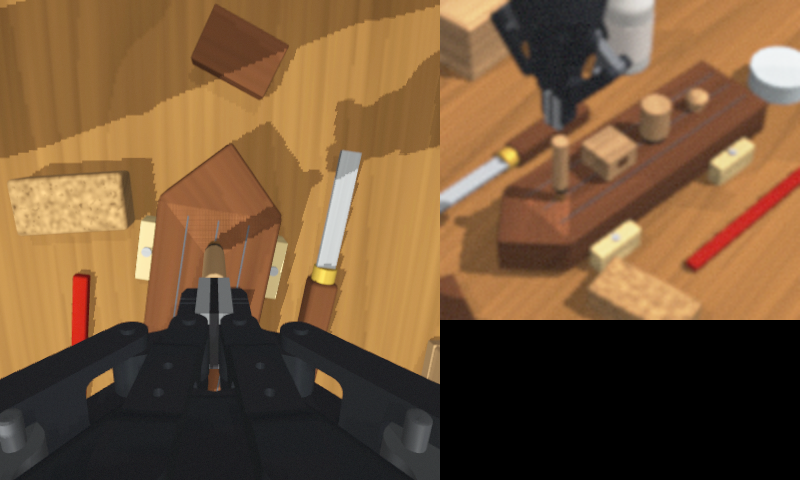

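```bash
python3 -c "
from bench import *;print(observe()['ee_pos'])"
python3 -m handwheel '0 0 0.006 0; 0 0 0.006 0; 0 0 0.004 0; 0 0 0.002 0; 0 0 0.002 0; 0 0 0.002 0; 0 0 0.002 0; 0 0 0 0'
```

```text
[0.58543927 0.06708453 0.16477925]
time_s: 10.1
ee_pos: [0.5858, 0.0675, 0.1413]
tcp_rot: [3.141, 0.0, 1.571]
wrist_force: [0.7, 0.5, 1.5]
width: 0.0001
grip_force: 0.5
```

```bash
python3 -m handwheel '0 0 0.002 0; 0 0 0.002 0; 0 0 0.002 0; 0 0 0.002 0; 0 0 0.002 0; 0 0 0.001 0; 0 0 0 0; 0 0 0 0'
```

```text
time_s: 10.9
ee_pos: [0.5858, 0.0675, 0.1303]
tcp_rot: [3.141, -0.0, 1.571]
wrist_force: [0.2, -0.2, 2.6]
width: 0.0
grip_force: 1.2
```

```bash
python3 -m handwheel '0 0 0.001 0; 0 0 0.001 0; 0 0 0.0005 0; 0 0 0 0; 0 0 0 0; 0 0 0 0; 0 0 0 0; 0 0 0 0'
```

```text
time_s: 11.7
ee_pos: [0.5858, 0.0675, 0.1279]
tcp_rot: [3.141, -0.0, 1.571]
wrist_force: [0.1, 0.3, 5.0]
width: 0.0001
grip_force: 2.3
```

```bash
python3 -m handwheel '0 0 0.001 0; 0 0 0 0; 0 0 0 0; 0 0 0 0; 0 0 0 0; 0 0 0 0; 0 0 0 0; 0 0 0 0'
```

```text
time_s: 12.5
ee_pos: [0.5859, 0.0675, 0.1272]
tcp_rot: [3.141, -0.0, 1.571]
wrist_force: [-0.8, -0.2, 7.6]
width: 0.0
grip_force: 3.8
```

The force is rising at the washer stiffness at the expected height, so the mast is home. I'll retreat and take a last look.

```bash
python3 -m handwheel '0 0 -0.01 0; 0 0 -0.02 0; 0 0 -0.03 0; 0 0 -0.03 0; 0 0 -0.02 0; 0 0 0 0; 0 0 0 0; 0 0 0 0'
python3 - <<'E'
from h import *
a,_=snap('side','s4.png');cv2.imwrite('pics/v5.png',cv2.resize(a[190:330,270:440],None,fx=4,fy=4,interpolation=cv2.INTER_CUBIC)[:,:,::-1])
E
```

```text
time_s: 13.3
ee_pos: [0.5847, 0.0674, 0.2355]
tcp_rot: [-3.139, 0.0, 1.571]
wrist_force: [0.3, 0.2, 0.4]
width: 0.0001
grip_force: 0.0
```

View pics/v5.png

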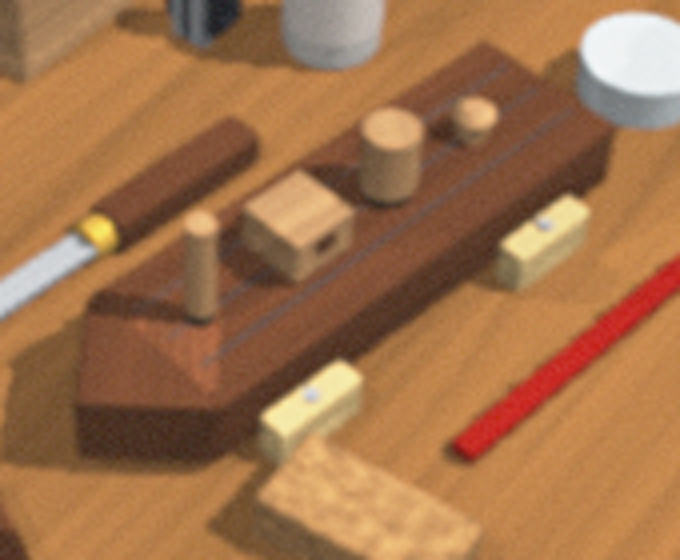

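```bash
python3 - <<'E'
from h import *
c=camera_info('side')
for n,p,q in[('mast',(.5858,.0673),.11),('cabin',(.578,.0098),.079),('funnel',(.5685,-.0502),.091)]:
    print(n,*[proj(c,[*p,q+d])[0].round(1) for d in(0,.003,.0135)])
# cabin motion by template
a=cv2.imread('pics/side0.png');b=cv2.imread('pics/s4.png')
for n,(x,y,w,h) in{'cabin':(330,228,32,14),'funnel':(359,210,20,14),'mast':(315,236,10,12)}.items():
    r=cv2.matchTemplate(b[y-6:y+h+12,x-4:x+w+4],a[y:y+h,x:x+w],cv2.TM_CCOEFF_NORMED);_,m,_,l=cv2.minMaxLoc(r);print(n,l[0]-4,l[1]-6,round(m,3))
E
```

```text
mast [319.7 244.9] [319.7 243.7] [319.7 239.3]
cabin [342.9 241.4] [343.  240.2] [343.2 236.1]
funnel [366.7 221.4] [366.8 220.2] [367.1 216. ]
cabin 0 5 0.909
funnel 0 5 0.954
mast -1 5 0.849
```

The tops match the home projections: mast 244.5 against 244.9 px, cabin 241.2 against 241.4, funnel 222.5 against 221.4. Each moved down about 5 px. I'm handing in.

```bash
python3 -c "
from bench import *;print(sign_off())"
```

```text
the job is handed in; nothing more can be done
None
```

I tapped the cabin, then the funnel, then the mast home with light pushes (about 9 N at most by the wrist sensor), kept clear of the bollard and the loose things, and handed the job in at about 13.5 s; the sign-off gave no verdict.

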